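# Seat a lens barrel in the V-block and hold it pressed

## Robot

A 6-joint arm with a two-finger parallel gripper is mounted at the origin on the work surface. World frame = base frame: x ahead of the robot, y to its left, z up, the work surface at z = 0. Lengths are in m, angles in rad, forces in N, time in s.
With the tool pointing down it reaches from about 0.25 to 0.725 m from the base axis. Payload 4 kg.
Tool frame: the origin (TCP) lies midway between the tips of the shut fingers; the grasp point (between the pads) lies 19 mm behind it; x points along the fingers, y is the direction in which the jaws open and shut, and the axes are right-handed (so a half turn about x gives the same grasp; the last joint's range is limited). The gripper opens to 85 mm and grips with 20 to 120 N. Pads are 22 mm wide; open, the fingers measure 114 mm over their backs; the gripper's body (76 mm by 85 mm) begins 54 mm behind the grasp point. The pads swing forward as they close: fully open they stand 13 mm farther back than shut.
Start: joints at [-1.264, 0.241, 0.005, 1.335, 0, 1.571], TCP at [0.151, -0.477, 0.231] pointing down, gripper open.
Joint ranges: [-2.72, 2.72], [-1.05, 1.87], [-1.09, 1.28], [-1.99, 2.15], [-1.42, 1.44], [-3.14, 3.14]. Speed limits (rad/s): [2.79, 2.79, 3.14, 3.14, 3.14, 3.14].

## Interface

Orientations are given as a unit quaternion [x, y, z, w].
In Python, from workcell import * gives the robot as it stands.
- The arm moves only by the tool play_rows, never from a script. Its argument "plan" is a list of rows, each a list of 7 numbers: the shift along the tool's x, y, z in mm, then the turn, a rotation vector about the tool's x, y, z in rad, then the closure, from -1 (fully open) to 1 (shut). In form: [[x, y, z, rx, ry, rz, grip], ...]. A call has 1 to 20 rows; each row shifts and turns the commanded pose from where the row before left it, along the tool's axes as they then stand; what a row does not reach is not made up. A row lasts 1/12 s, in which the tool goes at most 41.7 mm and 7.16 degrees, less where a joint would pass 70% of its speed; a pose out of reach is approached as far as the arm can. A call with a gripper value outside its range is refused whole. The fingers move at their own pace and stop on an object; the grip force is fixed at half the most. Time passes only in rows, so rows that do not move let the fingers close. It gives the time, the measured TCP pose, the force and the opening at its end, in the units of the state.
- get_obs(): the state, without advancing time (a new reading comes with each control period).
- camera(name): name is "side" or "top" or "wrist"; returns a dict with "frame" (420x560x3 uint8, red, green, blue), "depth" (420x560 float32, m along the optical axis (not along the pixel's ray), 0 where there is no reading), "fx", "fy", "cx", "cy" (pixels), "distortion" ([k1, k2, p1, p2, k3] as OpenCV has them; the pictures are not rectified), "camera_from_world" (4x4, takes a point from world to camera coordinates). Camera axes: x right, y up, looking along -z (the intrinsics and any distortion apply to the point x, -y, -z); pixel columns grow to the right and rows downward; lengths in m; the calibration is good to about 2 mm. A picture is of the moment at which its call begins.
- job_done(): hands the job in, once; it reports no verdict.
Trained networks look in a picture, given as the dict that the camera call returned (one of the last four; its "shot" number tells which), for a name from the list of things; names that differ only in an ending like _2 or _b are one class to them, and where a whole thing is asked for, a point or a joint stands for the part that bears it (a point fixed in the world has none). Each returns a list of dicts, best first, with "confidence" (0 to 1); they miss things now and then, are a little off and sometimes report something else, mostly with a low value. They report only what shows in the picture. A call takes as long as a camera call. They do not tell look-alikes from the thing itself.
- search_frame(thing, picture): "centre" ([x, y, z] in m, in world coordinates, good to about 4 mm: the middle of the surface that is visible of it).
- pinpoint(thing, picture): "centre" ([x, y, z] in m, in world coordinates, good to about 4 mm: a listed point, or the origin of a listed thing).
The state is a dict: "clock": time; "joint_pos": joint angles; "joint_vel": joint speeds; "tau": joint torques, N m; "eef_pos": TCP position; "tool_rot": TCP orientation; "ft_force": force on the tool from outside, world axes, zero at the start; "ft_torque": the same for the moment, N m; "grip_width": finger opening in m.
Only numpy, scipy, OpenCV 4.12 (cv2) and the standard library are available. Lean on these libraries where they do the work, as an engineer would, in place of code of your own. Each camera call takes 0.05 s, during which the arm holds its last target. There are 200 camera calls.

## Task

First slide the clear splash shield in front of the V-block all the way down while the lens barrel still lies on its rest. Then lift the flanged lens barrel off the rest, seat it lengthwise and centred in the V with its flange hanging clear of the block, and press it down firmly, but without ramming it, onto both faces of the V. Finish while the gripper is still holding the barrel pressed there; leave the other things on the bench where they are.

Things in the scene. Friction and masses are not known exactly. Their poses are not given: they have to be found in the camera images.
- station: Fixed lens station left or right on the bench: aluminium base plate 200 x 250 x 10 mm, pillar with a steel V-block, and on the robot's side two guide posts (160 mm high, 214 mm apart) for a clear sliding shield. Origin on the bench under the V-block's middle; x away from the robot, y along the V groove and the shield, z up. Shield plane at x = -70 mm. Turned up to 0.3 rad.
- v_seat (a point): On the axis of a seated barrel, over the block's middle, 100 mm above the bench; axes as the station. The 90-degree V opens upward; block 56 mm long (y), 56 mm wide (x). V bottom 35 mm below this point; its faces end 14 mm below it, 21 mm to either side: fingertips that straddle a seated barrel must stay less than 12 mm below its axis.
- v_near: The V's sloping steel face on the robot's side (fixed). Origin and axes as the station.
- v_far: The V's sloping steel face on the far side (fixed). Origin and axes as the station.
- sash (a joint): Height of the clear splash shield in m: 0 is fully down (at a stop), at most 0.11 up. It starts raised (0.07 to 0.105) and stays where it is left by friction; pushing it down takes about 4 to 6 N, up about 10 N.
- sash_grip (a point): Middle of the shield's handle, a steel bar 14 mm in diameter, 140 mm long, along station y, on two thin uprights 60 mm either side of the middle; its axis is 33 mm above the shield's top rail. Moves with the shield: 128 mm above the bench when down, up to 238 mm raised. Axes as the station.
- rest: Fixed white plastic rest, a plate 80 x 120 x 5 mm with two low rails 56 mm long, 30 mm apart and 16 mm high (over the bench), running along its y. Origin under its middle on the bench. Turned by up to 0.5 rad.
- barrel: Loose lens barrel: dark metal cylinder 50 mm in diameter, 74 mm long, glass at both ends, at one end a flange 60 mm in diameter, 8 mm thick; 0.2 to 0.32 kg. Origin on the axis, mid plain part; y along the axis: plain part -37 to +37 mm, flange +37 to +45. Starts level on the rest's rails, axis 36 mm above the bench along the rest's y, flange past the rails' end.
- amber_jar: Bystander: amber glass jar, 56 mm in diameter, 85 mm tall. Origin under its centre. Leave alone.
- dropper: Bystander: small amber bottle, 34 mm in diameter, 65 mm tall. Origin under its centre. Leave alone.
- slim_barrel: Bystander: a slim dark cylinder, 32 mm in diameter, 60 mm tall, standing on end, without a flange. Origin under its centre. Leave alone.
- spacer: Bystander: flat aluminium ring, 58 mm outside diameter, 12 mm high. Origin under its centre. Leave alone.
Not all that is in view belongs to the job. Leave any yellow look-alike of the rest alone.

How it is judged:
On the way:
1. the shield is fully down while the barrel still lies on its rest (value of joint sash below 0.008 m and distance between barrel and rest below 0.055 m), for 0.2 s.
At the end, for the whole second after the job is handed in: Shield within 10 mm of down. Barrel in the V: axis within 3 mm (sideways, height) and 0.05 rad of the seated axis, either end first, middle of its plain part within 8 mm of the block's middle. Fingers on it, more than 4 N on each V face (weight alone gives 1.4 to 2.2 N), at rest (value of joint sash below 0.01 m and x of barrel in the frame of v_seat between -0.003 and 0.003 m and z of barrel in the frame of v_seat between -0.003 and 0.003 m and y of barrel in the frame of v_seat between -0.008 and 0.008 m and angle between the y axis of barrel and the y axis of v_seat, either way round below 0.05 rad and contact force between barrel and v_near above 4 N and contact force between barrel and v_far above 4 N and contact force between the fingers and barrel above 2 N and linear speed of barrel below 0.02 m/s); the arm keeps its last pose, push and grip.
It fails at once if the barrel is rammed into the V (more than 45 N on one face) (contact force between barrel and v_near above 45 N or contact force between barrel and v_far above 45 N).
It fails at once if a bystander is pushed more than 40 mm or knocked over (distance of any of amber_jar, dropper, slim_barrel, spacer from where it was at the start of the episode above 0.04 m or angle between any of amber_jar, dropper, slim_barrel, spacer's own z axis and vertical above 0.5 rad).
It also fails if it takes over 70 s, if anything falls off the work surface, if the arm or the gripper's body presses on something with over 40 N, if the wrist force passes 120 N, or if a joint passes its speed limit or range.

## Working session

There is one attempt and no reset: what is moved stays moved. The work goes in short steps, Python scripts to look and compute and a tool call to move; the robot and the scene stay as the last step left them, time stands still between calls to the robot, and variables do not carry over. Pictures are saved under pics/ and viewed, about 8 in all and at most 12, crops included, and the job is handed in when it is done.

Besides the shell and the picture viewer there is one more tool, called after ">>>" in YAML: its name, and indented under it one key for each argument. play_rows: Moves the arm, as the interface text tells. Its arguments: {"type":"object","properties":{"plan":{"type":"array","items":{"type":"array","items":{"type":"number"}}}},"required":["plan"]}

```bash
mkdir -p pics; cat > h.py <<'E'
from workcell import *
import numpy as np, cv2
from scipy.spatial.transform import Rotation as R
np.set_printoptions(precision=4,suppress=True)
def save(p,n): cv2.imwrite('pics/'+n+'.png',p['frame'][:,:,::-1])
def proj(p,X):
    X=np.atleast_2d(X);T=np.array(p['camera_from_world'])
    c=X@T[:3,:3].T+T[:3,3];c=c*[1,-1,-1]
    K=np.array([[p['fx'],0,p['cx']],[0,p['fy'],p['cy']],[0,0,1]])
    return cv2.projectPoints(c,np.zeros(3),np.zeros(3),K,np.array(p['distortion'],float))[0][:,0]
def cloud(p):
    d=p['depth'];h,w=d.shape
    K=np.array([[p['fx'],0,p['cx']],[0,p['fy'],p['cy']],[0,0,1]])
    v,u=np.mgrid[:h,:w]
    n=cv2.undistortPoints(np.stack([u,v],-1).reshape(-1,1,2).astype(float),K,np.array(p['distortion'],float)).reshape(h,w,2)
    c=np.stack([n[...,0]*d,-n[...,1]*d,-d],-1)
    T=np.array(p['camera_from_world'])
    X=(c-T[:3,3])@T[:3,:3]
    X[d==0]=np.nan
    return X
E
python3 - <<'E'
from h import *
o=get_obs();print(o['eef_pos'],o['tool_rot'],o['clock'],o['grip_width'])
for n in ['top','side']:
    p=camera(n);save(p,n+'0')
    print(n,[p[k] for k in('fx','cx','cy')])
    for t in ['v_seat','station','sash_grip','rest','barrel','amber_jar','dropper','slim_barrel','spacer']:
        for r in pinpoint(t,p)[:3]: print(t,np.array(r['centre']),round(r['confidence'],2),proj(p,r['centre'])[0].round())
E
```

```text
[ 0.1508 -0.4761  0.2304] [-0.6987 -0.1088  0.6989 -0.1073] 0.0 0.08527962816400812
top [428.39563967640555, 278.46253635878895, 212.15697767149302]
v_seat [ 0.5553 -0.2333  0.0981] 0.56 [398. 180.]
station [ 0.5512 -0.2291 -0.0007] 0.94 [386. 190.]
sash_grip [ 0.484  -0.2464  0.2239] 0.56 [421. 200.]
rest [0.4085 0.2861 0.0013] 0.82 [191. 238.]
rest [0.226  0.3405 0.0032] 0.63 [166. 309.]
rest [0.5572 0.397  0.0032] 0.58 [153. 182.]
barrel [0.5647 0.2295 0.0305] 0.96 [214. 178.]
amber_jar [ 0.7065 -0.0129 -0.0002] 0.64 [307. 132.]
amber_jar [ 0.6202 -0.0098 -0.0017] 0.24 [305. 163.]
dropper [ 0.3921 -0.0042 -0.0019] 0.62 [302. 247.]
slim_barrel [ 0.6201 -0.0101  0.001 ] 0.67 [305. 163.]
spacer [ 0.4819  0.0078 -0.002 ] 0.7 [298. 213.]
spacer [0.5643 0.2295 0.0308] 0.69 [214. 178.]
side [451.9978579055417, 276.7974327674272, 212.85478441984745]
v_seat [ 0.5537 -0.2316  0.1026] 0.71 [269. 128.]
station [ 0.5523 -0.2329 -0.0031] 0.86 [270. 161.]
sash_grip [ 0.4855 -0.2486  0.2169] 0.9 [298.  86.]
rest [0.2255 0.3419 0.0026] 0.9 [403. 380.]
rest [0.5622 0.3952 0.0004] 0.83 [204. 381.]
rest [ 0.4099  0.2865 -0.0017] 0.82 [300. 338.]
barrel [0.563  0.2265 0.0325] 0.81 [225. 290.]
barrel [0.4799 0.0017 0.001 ] 0.65 [284. 224.]
amber_jar [ 0.7071 -0.0154 -0.0044] 0.95 [191. 210.]
dropper [ 0.3888 -0.0015  0.0023] 0.84 [324. 227.]
slim_barrel [ 0.6218  0.0005 -0.0022] 0.58 [224. 218.]
spacer [0.4842 0.004  0.0026] 0.81 [282. 224.]
```

View pics/top0.png

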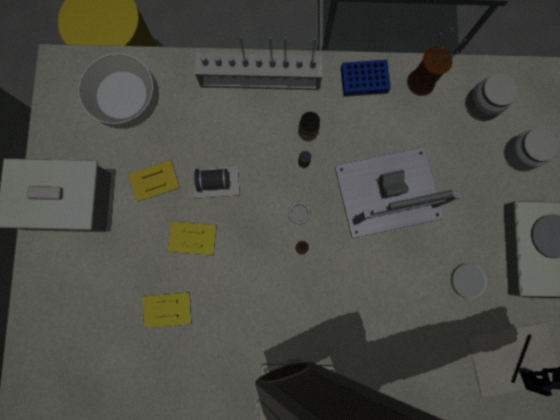

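View pics/side0.png

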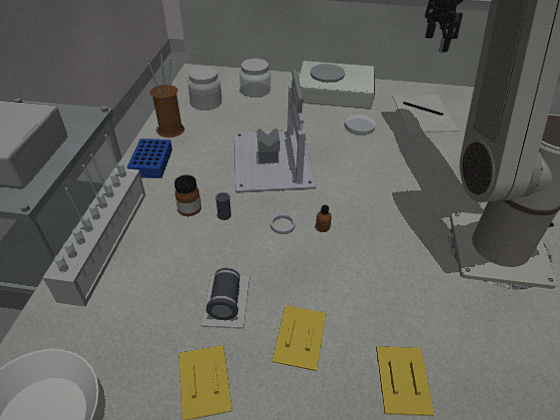

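Barrel: dark cylinder on the white rest, top (213,180) / side (225,292), with its flange toward +y (left in top). Yellow look-alike rests: top (154,180), (192,238), (167,310), all empty. The slim cylinder at top (305,158) has no flange. The station with raised shield is at top (390,190). Next: yaws from the depth, and an enlarged crop to confirm.

```bash
python3 - <<'E'
from h import *
def rect(P,name):
    r=cv2.minAreaRect((P[:,:2]*1000).astype(np.float32)); b=cv2.boxPoints(r)
    print(name,len(P),'c',np.array(r[0]),'size',np.array(r[1]),'ang',r[2])
for n in ['top','side']:
    p=camera(n);X=cloud(p);Z=X[...,2]
    if n=='top':
        c=p['frame'][120:260,140:480,::-1];cv2.imwrite('pics/crop0.png',cv2.resize(c,None,fx=2.3,fy=2.3,interpolation=cv2.INTER_CUBIC))
    def sel(c,r,z0,z1): 
        m=(np.hypot(X[...,0]-c[0],X[...,1]-c[1])<r)&(Z>z0)&(Z<z1); return X[m]
    P=sel((.555,-.231),.18,.007,.014); rect(P,n+' plate')
    P=sel((.49,-.247),.14,.20,.30); 
    if len(P): rect(P,n+' handle'); print('z',np.percentile(P[:,2],[5,50,95,99]))
    P=sel((.555,-.231),.045,.06,.1); rect(P,n+' vblock'); print('z',np.percentile(P[:,2],[50,95,99]))
    P=sel((.565,.228),.075,.03,.075); rect(P,n+' barrel');print('z',np.percentile(P[:,2],[5,50,95,99]))
    c=P[:,:2].mean(0);w,v=np.linalg.eigh(np.cov(P[:,:2].T));print('pca',c,v[:,1],np.sqrt(w))
    P=sel((.565,.228),.09,.003,.0075);rect(P,n+' restplate')
E
```

```text
top plate 4609 c [ 579.897  -231.5621] size [270.1282 265.2362] ang 13.469533920288086
top handle 425 c [ 486.147  -247.0487] size [ 14.3915 141.6947] ang 13.283679962158203
z [0.2189 0.2235 0.2268 0.2278]
top vblock 551 c [ 553.8433 -230.666 ] size [56.3942 58.424 ] ang 13.055673599243164
z [0.0766 0.0854 0.0869]
top barrel 662 c [559.7438 234.6667] size [58.7385 83.42  ] ang 4.983016490936279
z [0.0402 0.056  0.0626 0.0654]
pca [0.556  0.2346] [-0.1009  0.9949] [0.0143 0.025 ]
top restplate 481 c [564.7667 227.1738] size [167.4456 163.8777] ang 24.060760498046875
side plate 3215 c [ 547.5092 -232.5899] size [199.9522 256.7119] ang 13.439393043518066
side handle 206 c [ 489.536 -245.745] size [ 13.343  141.6613] ang 13.822608947753906
z [0.2045 0.2238 0.2265 0.2276]
side vblock 403 c [ 557.2221 -229.8962] size [55.8384 61.8305] ang 12.968961715698242
z [0.076  0.0858 0.0874]
side barrel 1192 c [563.193  235.1552] size [59.193  85.5718] ang 6.669632434844971
z [0.0362 0.0565 0.0633 0.0662]
pca [0.5592 0.2444] [-0.0586  0.9983] [0.0145 0.027 ]
side restplate 874 c [566.7659 231.7535] size [164.0428 167.0178] ang 85.16741943359375
```

View pics/crop0.png

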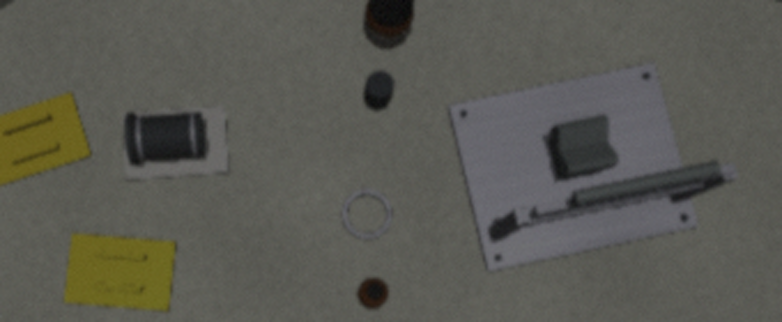

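Crop confirms: barrel with flange at crop left (131,138) on the white plate; the other plates are yellow and empty. Station yaw ≈ 13.3°, handle top at about z 0.228.

```bash
cat >> h.py <<'E'
def go(target,yaw=None):
    """print tool-frame turn (about x) so tool y lies along +-(cos yaw,sin yaw), then shift in mm after the turn; tool down"""
    o=get_obs();r=R.from_quat(o['tool_rot']);M=r.as_matrix();p=np.array(o['eef_pos'])
    print('t',round(o['clock'],2),'pos',p,'F',np.array(o['ft_force']),'w',round(o['grip_width'],4),'q6',round(o['joint_pos'][5],3))
    print('tool axes x,y,z',M[:,0],M[:,1],M[:,2])
    for s in ([0,np.pi] if yaw is not None else [None]):
        if s is None: D=r;print('shift',M.T@(np.array(target)-p)*1000);continue
        y=np.array([np.cos(yaw+s),np.sin(yaw+s),0]);x=np.array([0,0,-1.]);G=np.stack([x,y,np.cross(x,y)],1)
        print('turn',(r.inv()*R.from_matrix(G)).as_rotvec(),'then shift',G.T@(np.array(target)-p)*1000)
E
python3 - <<'E'
from h import *
go([.4865,-.247,.26],np.radians(13.3))
E
```

```text
t 1.1 pos [ 0.151  -0.4767  0.2313] F [0.002  0.6959 0.2828] w 0.0852 q6 1.571
tool axes x,y,z [ 0. -0. -1.] [ 0.302  -0.9533  0.    ] [-0.9533 -0.302  -0.    ]
turn [-1.4962  0.     -0.    ] then shift [ -28.6726  379.336  -146.3318]
turn [ 1.6454 -0.     -0.    ] then shift [ -28.6726 -379.336   146.3318]
```

>>> play_rows:
  plan:
    - [-10,-2,-10,0,0,0,1]
    - [-10,-6,-20,0,0,0,1]
    - [-9,-8,-26,0,0,0,1]
    - [0,-8,-26,0,0,0,1]
    - [0,-8,-26,0,0,0,1]
    - [0,-8,-26,0,0,0,1]
    - [0,-8,-26,0,0,0,1]
    - [0,-8,-26,0,0,0,1]
    - [0,-8,-26,0,0,0,1]
    - [0,-8,-26,0,0,0,1]
    - [0,-8,-26,0,0,0,1]
    - [0,-8,-26,0,0,0,1]
    - [0,-8,-26,0,0,0,1]
    - [0,-8,-26,0,0,0,1]
    - [0,-8,-26,0,0,0,1]
    - [0,-6,-26,0,0,0,1]
    - [0,0,-21,0,0,0,1]

```text
clock: 2.52
eef_pos: [0.5127, -0.2363, 0.2613]
tool_rot: [0.699, 0.109, -0.698, 0.109]
ft_force: [0.1, -0.4, -0.6]
grip_width: 0.0003
```

>>> play_rows:
  plan:
    - [0,0,0,-0.1,0,0,1]
    - [0,0,0,-0.1,0,0,1]
    - [0,0,0,-0.1,0,0,1]
    - [0,0,0,-0.1,0,0,1]
    - [0,0,0,-0.1,0,0,1]
    - [0,0,0,-0.1,0,0,1]
    - [0,0,0,-0.1,0,0,1]
    - [0,0,0,-0.1,0,0,1]
    - [0,0,0,-0.1,0,0,1]
    - [0,0,0,-0.1,0,0,1]
    - [0,0,0,-0.1,0,0,1]
    - [0,0,0,-0.1,0,0,1]
    - [0,0,0,-0.1,0,0,1]
    - [0,0,0,-0.1,0,0,1]
    - [0,0,0,-0.1,0,0,1]
    - [0,0,0,0,0,0,1]

```text
clock: 3.85
eef_pos: [0.5114, -0.2381, 0.2611]
tool_rot: [0.437, 0.556, -0.437, 0.556]
ft_force: [0.5, 0.1, -0.2]
grip_width: 0.0002
```

```bash
python3 - <<'E'
from h import *
go([.4865,-.247,.24],np.radians(13.3))
p=camera('wrist');save(p,'w1')
for t in ['sash_grip','v_seat','station']:
    for r in pinpoint(t,p)[:2]: print(t,np.array(r['centre']),r['confidence'])
X=cloud(p);Z=X[...,2]
for c,rad,z0,z1 in [((.486,-.247),.14,.2,.24),((.554,-.231),.045,.06,.1)]:
    m=(np.hypot(X[...,0]-c[0],X[...,1]-c[1])<rad)&(Z>z0)&(Z<z1);P=X[m]
    if len(P)>20: r=cv2.minAreaRect((P[:,:2]*1000).astype(np.float32));print(r,np.percentile(P[:,2],[50,95,99]))
E
```

```text
t 3.85 pos [ 0.5114 -0.2381  0.2611] F [ 0.4848  0.0613 -0.1754] w 0.0002 q6 0.897
tool axes x,y,z [ 0.0007  0.     -1.    ] [0.9718 0.2358 0.0007] [ 0.2358 -0.9718  0.0002]
turn [ 0.0059  0.0002 -0.0007] then shift [ 21.0978 -26.2256   2.9076]
turn [-3.1357  0.0011  0.0002] then shift [21.0978 26.2256 -2.9076]
sash_grip [ 0.4848 -0.2461  0.221 ] 0.88
v_seat [ 0.5546 -0.231   0.0983] 0.87
station [ 0.5529 -0.2314 -0.0003] 0.93
((485.5604553222656, -238.5528564453125), (14.322093963623047, 122.63926696777344), 13.335238456726074) [0.2241 0.2257 0.2262]
((556.1111450195312, -230.98629760742188), (56.35750198364258, 56.93073654174805), 13.453837394714355) [0.0774 0.0845 0.0856]
```

>>> play_rows:
  plan:
    - [0,-13,1.5,0,0,0,1]
    - [0,-13,1.5,0,0,0,1]
    - [10,0,0,0,0,0,1]
    - [10,0,0,0,0,0,1]
    - [8,0,0,0,0,0,1]
    - [5,0,0,0,0,0,1]
    - [5,0,0,0,0,0,1]
    - [5,0,0,0,0,0,1]
    - [5,0,0,0,0,0,1]
    - [5,0,0,0,0,0,1]

```text
clock: 4.88
eef_pos: [0.4862, -0.2473, 0.2072]
tool_rot: [0.438, 0.556, -0.438, 0.555]
ft_force: [-2.9, 1.4, 5.1]
grip_width: -0.0
```

>>> play_rows:
  plan:
    - [6,0,0,0,0,0,1]
    - [6,0,0,0,0,0,1]
    - [6,0,0,0,0,0,1]
    - [6,0,0,0,0,0,1]
    - [6,0,0,0,0,0,1]
    - [6,0,0,0,0,0,1]
    - [6,0,0,0,0,0,1]
    - [6,0,0,0,0,0,1]
    - [6,0,0,0,0,0,1]
    - [5,0,0,0,0,0,1]
    - [4,0,0,0,0,0,1]
    - [2,0,0,0,0,0,1]
    - [2,0,0,0,0,0,1]

```text
clock: 5.97
eef_pos: [0.4864, -0.2476, 0.1401]
tool_rot: [0.438, 0.556, -0.437, 0.555]
ft_force: [-1.9, 2.7, 5.2]
grip_width: 0.0002
```

>>> play_rows:
  plan:
    - [1.5,0,0,0,0,0,1]
    - [1.5,0,0,0,0,0,1]
    - [1,0,0,0,0,0,1]
    - [1,0,0,0,0,0,1]
    - [1,0,0,0,0,0,1]
    - [0,0,0,0,0,0,1]

```text
clock: 6.47
eef_pos: [0.4866, -0.2478, 0.1349]
tool_rot: [0.438, 0.555, -0.438, 0.556]
ft_force: [-2.6, 3.5, 7.1]
grip_width: -0.0002
```

>>> play_rows:
  plan:
    - [1,0,0,0,0,0,1]
    - [1,0,0,0,0,0,1]
    - [0,0,0,0,0,0,1]
    - [0,0,0,0,0,0,1]

```text
clock: 6.8
eef_pos: [0.4867, -0.2478, 0.1348]
tool_rot: [0.438, 0.555, -0.437, 0.556]
ft_force: [-6.2, 5.0, 16.5]
grip_width: 0.0
```

>>> play_rows:
  plan:
    - [-10,0,0,0,0,0,1]
    - [-25,0,0,0,0,0,0]
    - [-30,0,0,0,0,0,-1]
    - [-25,0,0,0,0,0,-1]
    - [-10,12,-28,0,0,0,-1]
    - [0,12,-28,0,0,0,-1]
    - [0,12,-28,0,0,0,-1]
    - [0,12,-28,0,0,0,-1]
    - [0,12,-28,0,0,0,-1]
    - [0,12,-28,0,0,0,-1]
    - [0,12,-28,0,0,0,-1]
    - [0,12,-28,0,0,0,-1]
    - [0,12,-28,0,0,0,-1]
    - [0,12,-28,0,0,0,-1]
    - [0,12,-28,0,0,0,-1]
    - [0,12,-28,0,0,0,-1]
    - [0,12,-28,0,0,0,-1]
    - [0,12,-28,0,0,0,-1]
    - [0,10,-28,0,0,0,-1]
    - [0,8,-28,0.06,0,0,-1]

```text
clock: 8.47
eef_pos: [0.5637, 0.2327, 0.2318]
tool_rot: [0.455, 0.541, -0.454, 0.542]
ft_force: [-0.4, 0.1, -0.2]
grip_width: 0.0853
```

>>> play_rows:
  plan:
    - [0,0,0,0.07,0,0,-1]
    - [0,0,0,0,0,0,-1]
    - [0,0,0,0,0,0,-1]
    - [0,0,0,0,0,0,-1]

```text
clock: 8.8
eef_pos: [0.5629, 0.2304, 0.2321]
tool_rot: [0.473, 0.526, -0.473, 0.526]
ft_force: [-0.6, -0.4, 1.2]
grip_width: 0.0858
```

```bash
python3 - <<'E'
from h import *
p=camera('wrist');save(p,'w2')
q=camera('side')
for pp in (p,q):
  for t in ['barrel','rest','sash_grip']:
    for r in pinpoint(t,pp)[:2]: print(t,np.array(r['centre']),r['confidence'])
X=cloud(p);Z=X[...,2]
def sel(c,rad,z0,z1):
    m=(np.hypot(X[...,0]-c[0],X[...,1]-c[1])<rad)&(Z>z0)&(Z<z1);return X[m]
P=sel((.562,.23),.07,.03,.075);r=cv2.minAreaRect((P[:,:2]*1000).astype(np.float32));print('barrel',r,np.percentile(P[:,2],[50,95,99]))
# ridge line of plain part: fit circle centre x in slices along approx axis
u=np.array([-.09,.996]);n=np.array([.996,.09]);c0=np.array([.562,.23])
d=P[:,:2]-c0;s=d@u;t=d@n
for a in np.arange(-.04,.05,.01):
    k=(s>a)&(s<a+.01)
    if k.sum()>15:
        A=np.c_[2*t[k],2*P[k,2],np.ones(k.sum())];b=t[k]**2+P[k,2]**2;w=np.linalg.lstsq(A,b,rcond=None)[0]
        print(round(a+.005,3),'t',w[0],'z',w[1],'r',np.sqrt(w[2]+w[0]**2+w[1]**2),'ext',t[k].min(),t[k].max(),'top',P[k,2].max())
print(s.min(),s.max())
go([.562,.23,.1],np.radians(5.5))
E
```

```text
barrel [0.5615 0.234  0.0355] 0.73
barrel [ 0.7081 -0.0161  0.0052] 0.73
rest [ 0.4082  0.285  -0.0025] 0.56
barrel [0.5629 0.2263 0.0323] 0.85
barrel [ 0.4852  0.0029 -0.    ] 0.29
rest [ 0.4044  0.2837 -0.0004] 0.79
rest [0.5609 0.3959 0.0004] 0.67
sash_grip [0.483  0.0029 0.0007] 0.61
sash_grip [ 0.4882 -0.2441  0.128 ] 0.58
barrel ((562.4942626953125, 234.91726684570312), (59.20769500732422, 83.43473815917969), 5.436132907867432) [0.0574 0.0628 0.065 ]
-0.035 t 0.0009694549852152093 z 0.03579778864307042 r 0.024632629141311292 ext -0.022865634863622305 0.0259737528181956 top 0.06147844073582819
-0.025 t 0.0009629044607046948 z 0.035596083006158206 r 0.024815946181480322 ext -0.024308740157788725 0.0254416429698286 top 0.062199643108641595
-0.015 t 0.0008472172770806614 z 0.035719829894196156 r 0.02464568311862799 ext -0.024032971429968502 0.025007402478609334 top 0.06180008561924631
-0.005 t 0.0007266490893896893 z 0.03573429282173876 r 0.024623934986511345 ext -0.023747209392151806 0.025622209319894666 top 0.06170751359450394
0.005 t 0.0006761771194546243 z 0.035678052245726004 
[... 324 characters left out ...]
9715107537387 0.025475673479574107 top 0.06191135818114687
0.035 t 0.00032085284592381705 z 0.0387525796539671 r 0.023703048543413673 ext -0.02821535705402741 0.03037611685933327 top 0.06570175617539412
0.045 t 0.0006871878966584515 z 0.045445296492621655 r 0.020451721165152568 ext -0.028864874760413238 0.030247753749527744 top 0.066963494107205
-0.03696540758866526 0.04661601214232323
t 9.2 pos [0.5626 0.2308 0.2325] F [ 0.5525 -0.4888 -0.2361] w 0.0853 q6 1.855
tool axes x,y,z [ 0.0003  0.0001 -1.    ] [0.9944 0.1053 0.0003] [ 0.1053 -0.9944 -0.0001]
turn [ 0.0095 -0.0001 -0.0003] then shift [132.4838  -0.6864   0.7835]
turn [-3.1321  0.0004 -0.0001] then shift [132.4838   0.6864  -0.7835]
```

View pics/w2.png

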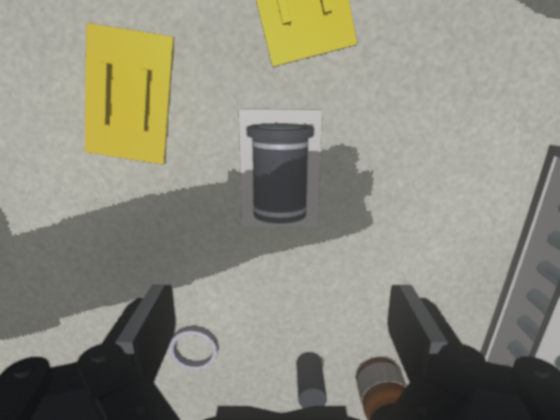

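The wrist view shows the barrel upright at (280,175), flange end at (280,132), on the white rest. The axis fit puts the tool directly over it, so I descend and grip with the TCP 10 mm below the axis.

>>> play_rows:
  plan:
    - [10,0,0,0,0,0,-1]
    - [15,0,0,0,0,0,-1]
    - [20,0,0,0,0,0,-1]
    - [20,0,0,0,0,0,-1]
    - [20,0,0,0,0,0,-1]
    - [20,0,0,0,0,0,-1]
    - [20,0,0,0,0,0,-1]
    - [20,0,0,0,0,0,-1]
    - [15,0,0,0,0,0,-1]
    - [15,0,0,0,0,0,-1]
    - [10,0,0,0,0,0,-1]
    - [10,0,0,0,0,0,-1]
    - [6,0,0,0,0,0,-1]
    - [5,0,0,0,0,0,-1]
    - [0,0,0,0,0,0,-1]
    - [0,0,0,0,0,0,-1]

```text
clock: 10.53
eef_pos: [0.5627, 0.2313, 0.0266]
tool_rot: [0.473, 0.526, -0.473, 0.526]
ft_force: [-0.5, -0.4, -0.1]
grip_width: 0.0853
```

>>> play_rows:
  plan:
    - [0,0,0,0,0,0,1]
    - [0,0,0,0,0,0,1]
    - [0,0,0,0,0,0,1]
    - [0,0,0,0,0,0,1]
    - [0,0,0,0,0,0,1]
    - [0,0,0,0,0,0,1]
    - [0,0,0,0,0,0,1]
    - [0,0,0,0,0,0,1]

```text
clock: 11.2
eef_pos: [0.5616, 0.2314, 0.0275]
tool_rot: [0.473, 0.526, -0.473, 0.525]
ft_force: [-4.2, 0.1, 6.8]
grip_width: 0.0477
```

>>> play_rows:
  plan:
    - [-5,0,0,0,0,0,1]
    - [-10,0,0,0,0,0,1]
    - [-15,0,0,0,0,0,1]
    - [-20,0,0,0,0,0,1]
    - [-20,0,0,0,0,0,1]
    - [-20,0,0,0,0,0,1]
    - [-20,0,0,0,0,0,1]
    - [-20,0,0,0,0,0,1]
    - [-20,0,0,0,0,0,1]
    - [-10,0,0,0,0,0,1]
    - [0,0,0,0,0,0,1]
    - [0,0,0,0,0,0,1]

```text
clock: 12.2
eef_pos: [0.5627, 0.2313, 0.1865]
tool_rot: [0.473, 0.526, -0.473, 0.526]
ft_force: [-0.4, -0.6, -3.5]
grip_width: 0.0482
```

```bash
python3 - <<'E'
from h import *
go([.5545,-.231,.19],.234)
p=camera('side');cv2.imwrite('pics/s3.png',cv2.resize(p['frame'][100:340,130:400,::-1],None,fx=2.2,fy=2.2))
X=cloud(p);Z=X[...,2]
m=(np.hypot(X[...,0]-.486,X[...,1]+.247)<.09)&(Z>.112);P=X[m];print('handle top',len(P),np.percentile(P[:,2],[50,95,99]))
E
```

```text
t 12.2 pos [0.5627 0.2313 0.1865] F [-0.4488 -0.5954 -3.5033] w 0.0482 q6 1.855
tool axes x,y,z [ 0.0009  0.0003 -1.    ] [0.9944 0.1057 0.0009] [ 0.1057 -0.9944 -0.0002]
turn [-0.1281 -0.0002 -0.001 ] then shift [  -3.4774 -115.1939  447.7636]
turn [ 3.0135 -0.0015  0.0003] then shift [  -3.4774  115.1939 -447.7636]
handle top 172 [0.1344 0.1373 0.1381]
```

View pics/s3.png

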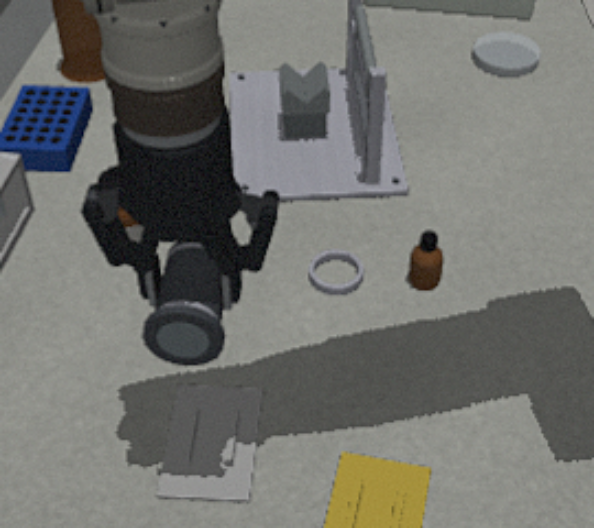

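The barrel is held level at crop (185,300), flange toward the camera, rest empty, shield down at (365,120). I measure the barrel's pose in the hand before moving over.

```bash
cat >> h.py <<'E'
def barrel_fit(cams=('side','wrist'),axis_drop=.010):
    from scipy.optimize import least_squares
    o=get_obs();M=R.from_quat(o['tool_rot']).as_matrix();tcp=np.array(o['eef_pos'])
    for n in cams:
        p=camera(n);X=cloud(p).reshape(-1,3);X=X[np.isfinite(X[:,0])]
        L=(X-tcp)@M; L=np.c_[L[:,1],-L[:,2],-L[:,0]]  # across(tool y), along flange(-tool z), up ; from TCP
        k=(abs(L[:,0])<.034)&(L[:,1]>-.045)&(L[:,1]<.055)&(L[:,2]>-.03)&(L[:,2]<.045);L=L[k]
        q=L[(L[:,1]>.014)&(L[:,1]<.034)]; q2=L[(L[:,1]<-.014)&(L[:,1]>-.034)]; Q=np.r_[q,q2]
        if len(Q)<40: print(n,'few',len(Q));continue
        f=lambda w:np.hypot(Q[:,0]-w[0]-w[1]*Q[:,1],Q[:,2]-w[2]-w[3]*Q[:,1])-.025
        s=least_squares(f,[0,0,axis_drop,0],loss='soft_l1',f_scale=.001)
        print(n,len(q),len(q2),'across0,yawslope,up0,pitch',s.x,'rms',np.sqrt(np.mean(f(s.x)**2)),'along max',np.percentile(L[:,1],[1,99,99.8]))
E
python3 - <<'E'
from h import *
barrel_fit()
E
```

```text
side 235 145 across0,yawslope,up0,pitch [ 0.0019  0.0027  0.0083 -0.0011] rms 0.0007557590451339428 along max [-0.0316  0.0458  0.0463]
wrist 6685 4669 across0,yawslope,up0,pitch [ 0.0006  0.0094  0.0068 -0.0004] rms 0.0004475499357957842 along max [-0.0347  0.0448  0.045 ]
```

>>> play_rows:
  plan:
    - [-5,0,8,0,0,0,1]
    - [-5,-2,16,0,0,0,1]
    - [-5,-3,24,0,0,0,1]
    - [0,-4,30,0,0,0,1]
    - [0,-4,30,0,0,0,1]
    - [0,-4,30,0,0,0,1]
    - [0,-4,30,0,0,0,1]
    - [0,-4,30,0,0,0,1]
    - [0,-4,30,0,0,0,1]
    - [0,-4,30,0,0,0,1]
    - [0,-4,30,0,0,0,1]
    - [0,-4,30,0,0,0,1]
    - [0,-4,30,0,0,0,1]
    - [0,-4,30,0,0,0,1]
    - [0,-4,30,0,0,0,1]
    - [0,-4,24,0,0,0,1]
    - [0,-3,16,0,0,0,1]
    - [0,0,10,0,0,0,1]
    - [0,0,0,-0.04,0,0,1]
    - [0,0,0,-0.04,0,0,1]

```text
clock: 14.02
eef_pos: [0.5505, -0.2321, 0.2013]
tool_rot: [0.451, 0.544, -0.452, 0.544]
ft_force: [-0.8, 0.9, -2.6]
grip_width: 0.0482
```

>>> play_rows:
  plan:
    - [0,0,0,-0.04,0,0,1]
    - [0,0,0,-0.014,0,0,1]
    - [0,0,0,0,0,0,1]
    - [0,0,0,0,0,0,1]

```text
clock: 14.35
eef_pos: [0.5511, -0.2306, 0.2014]
tool_rot: [0.437, 0.556, -0.437, 0.556]
ft_force: [-0.1, -1.1, -2.4]
grip_width: 0.048
```

```bash
python3 - <<'E'
from h import *
go([.5545,-.231,.12],.24)
barrel_fit()
p=camera('wrist');q=camera('side')
for pp in (p,q):
  for t in ['v_seat','station']:
    for r in pinpoint(t,pp)[:2]: print(t,np.array(r['centre']),r['confidence'])
# V faces in station frame from side cloud
c,s=np.cos(.234),np.sin(.234)
for pp in (p,q):
  X=cloud(pp).reshape(-1,3);d=X-[.555,-.231,0];S=np.c_[d[:,0]*c+d[:,1]*s,-d[:,0]*s+d[:,1]*c,X[:,2]]
  k=(abs(S[:,0])<.035)&(abs(S[:,1])<.035)&(S[:,2]>.055)&(S[:,2]<.09);S=S[k]
  print(len(S), np.percentile(S[:,0],[0,1,50,99,100]) if len(S) else '',np.percentile(S[:,1],[0,1,50,99,100]) if len(S) else '')
save(q,'s4')
E
```

```text
t 14.35 pos [ 0.5511 -0.2306  0.2014] F [-0.0708 -1.073  -2.4105] w 0.048 q6 0.935
tool axes x,y,z [-0. -0. -1.] [ 0.9715  0.237  -0.    ] [ 0.237  -0.9715  0.    ]
turn [-0.0007  0.      0.    ] then shift [81.4326  3.1827  1.2272]
turn [ 3.1409  0.0001 -0.    ] then shift [81.4326 -3.1827 -1.2272]
side 59 85 across0,yawslope,up0,pitch [ 0.0025 -0.0037  0.0074 -0.0026] rms 0.0015897301943071866 along max [-0.0348  0.0468  0.0473]
wrist 6668 4675 across0,yawslope,up0,pitch [ 0.001   0.0094  0.0075 -0.0005] rms 0.00044571444761170513 along max [-0.0346  0.0448  0.045 ]
station [ 0.5536 -0.2291  0.002 ] 0.96
v_seat [ 0.5582 -0.2287  0.1022] 0.57
station [ 0.5517 -0.232  -0.0038] 0.89
1298 [-0.0272 -0.0264  0.0017  0.0286  0.0289] [0.0178 0.0188 0.0259 0.0281 0.0283]
431 [-0.0256 -0.0249  0.0014  0.0302  0.0305] [-0.0301 -0.0288  0.0152  0.0301  0.0314]
```

>>> play_rows:
  plan:
    - [0,3.7,1.3,0,0,0,1]
    - [10,0,0,0,0,0,1]
    - [15,0,0,0,0,0,1]
    - [15,0,0,0,0,0,1]
    - [15,0,0,0,0,0,1]
    - [15,0,0,0,0,0,1]
    - [12,0,0,0,0,0,1]
    - [8,0,0,0,0,0,1]
    - [5,0,0,0,0,0,1]
    - [3,0,0,0,0,0,1]
    - [0,0,0,0,0,0,1]
    - [0,0,0,0,0,0,1]

```text
clock: 15.75
eef_pos: [0.5556, -0.2311, 0.1038]
tool_rot: [0.437, 0.556, -0.436, 0.557]
ft_force: [0.3, -0.7, -3.1]
grip_width: 0.0481
```

```bash
python3 - <<'E'
from h import *
go([.555,-.231,.0925],.24)
p=camera('side');cv2.imwrite('pics/s5.png',cv2.resize(p['frame'][60:220,190:350,::-1],None,fx=3.5,fy=3.5))
E
```

```text
t 15.75 pos [ 0.5556 -0.2311  0.1038] F [ 0.2904 -0.7467 -3.1069] w 0.0481 q6 0.937
tool axes x,y,z [ 0.0009 -0.0004 -1.    ] [0.9713 0.2377 0.0007] [ 0.2377 -0.9713  0.0006]
turn [ 0.      0.0006 -0.0007] then shift [11.2751 -0.569  -0.2132]
turn [-3.1416  0.0012  0.0009] then shift [11.2751  0.569   0.2132]
```

View pics/s5.png

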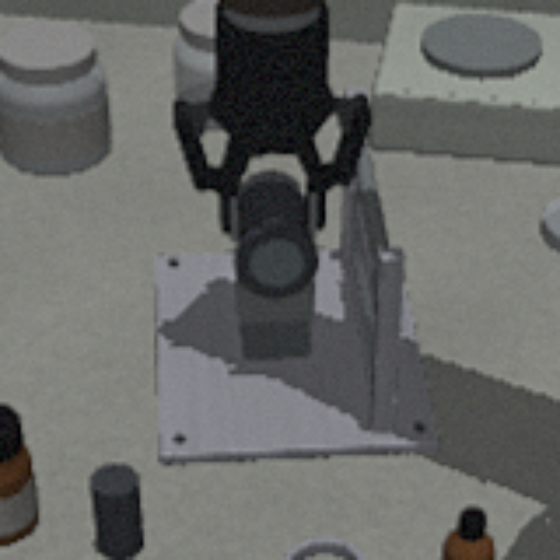

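The barrel (flange at crop 277,262) hangs directly over the block, and the fingers clear the shield handle. Lowering slowly.

>>> play_rows:
  plan:
    - [3,0,0,0,0,0,1]
    - [3,0,0,0,0,0,1]
    - [2,0,0,0,0,0,1]
    - [1,0,0,0,0,0,1]
    - [0,0,0,0,0,0,1]
    - [0,0,0,0,0,0,1]

```text
clock: 16.3
eef_pos: [0.5551, -0.2309, 0.0942]
tool_rot: [0.437, 0.556, -0.437, 0.556]
ft_force: [-0.8, -1.3, -2.6]
grip_width: 0.0477
```

>>> play_rows:
  plan:
    - [0.7,0,0,0,0,0,1]
    - [0.7,0,0,0,0,0,1]
    - [0.6,0,0,0,0,0,1]
    - [0,0,0,0,0,0,1]
    - [0,0,0,0,0,0,1]

```text
clock: 16.72
eef_pos: [0.5551, -0.231, 0.0923]
tool_rot: [0.437, 0.556, -0.437, 0.556]
ft_force: [-1.1, -0.3, -1.7]
grip_width: 0.0483
```

>>> play_rows:
  plan:
    - [0.7,0,0,0,0,0,1]
    - [0.7,0,0,0,0,0,1]
    - [0.6,0,0,0,0,0,1]
    - [0,0,0,0,0,0,1]
    - [0,0,0,0,0,0,1]

```text
clock: 17.13
eef_pos: [0.5552, -0.231, 0.0922]
tool_rot: [0.437, 0.556, -0.436, 0.557]
ft_force: [-4.1, 0.5, 7.2]
grip_width: 0.0477
```

>>> play_rows:
  plan:
    - [0.5,-0.4,0,0,0,0,1]
    - [0.5,-0.4,0,0,0,0,1]
    - [0.5,0,0,0,0,0,1]
    - [0.5,0,0,0,0,0,1]
    - [0,0,0,0,0,0,1]
    - [0,0,0,0,0,0,1]
    - [0,0,0,0,0,0,1]

```text
clock: 17.72
eef_pos: [0.5549, -0.2312, 0.0918]
tool_rot: [0.437, 0.555, -0.436, 0.557]
ft_force: [-6.2, 2.0, 14.3]
grip_width: 0.0481
```

>>> play_rows:
  plan:
    - [0,-0.5,0,0,0,0,1]
    - [0,-0.5,0,0,0,0,1]
    - [0.5,0,0,0,0,0,1]
    - [0,0,0,0,0,0,1]
    - [0,0,0,0,0,0,1]
    - [0,0,0,0,0,0,1]

```text
clock: 18.22
eef_pos: [0.5549, -0.2313, 0.0918]
tool_rot: [0.437, 0.555, -0.436, 0.558]
ft_force: [-3.9, 2.9, 14.3]
grip_width: 0.0481
```

```bash
python3 - <<'E'
from h import *
go([.555,-.231,.0925],.234)
barrel_fit()
p=camera('wrist');q=camera('side')
c,s=np.cos(.234),np.sin(.234)
for pp in (p,q):
  X=cloud(pp).reshape(-1,3);d=X-[.555,-.231,0];S=np.c_[d[:,0]*c+d[:,1]*s,-d[:,0]*s+d[:,1]*c,X[:,2]]
  # block end face and flange end
  k=(abs(S[:,0])<.035)&(abs(S[:,1])<.05)&(S[:,2]>.05)&(S[:,2]<.07);B=S[k]
  if len(B)>20: print('block x',np.percentile(B[:,0],[1,99]),'y',np.percentile(B[:,1],[1,50,99]),len(B))
  k=(abs(S[:,0])<.08)&(abs(S[:,0])>.06)&(abs(S[:,1])<.075)&(S[:,2]>.11)&(S[:,2]<.25);B=S[k]
  if len(B)>10: print('handle z',np.percentile(B[:,2],[50,95,99]))
cv2.imwrite('pics/s6.png',cv2.resize(q['frame'][60:220,190:350,::-1],None,fx=3.5,fy=3.5))
E
```

```text
t 18.22 pos [ 0.5549 -0.2313  0.0918] F [-3.8599  2.8853 14.3353] w 0.0481 q6 0.935
tool axes x,y,z [ 0.005  -0.0007 -1.    ] [0.9712 0.238  0.0047] [ 0.238  -0.9713  0.0019]
turn [ 0.0063  0.0019 -0.0047] then shift [-0.6968  0.1665 -0.2361]
turn [-3.1352  0.0074  0.003 ] then shift [-0.6968 -0.1665  0.2361]
side 79 73 across0,yawslope,up0,pitch [ 0.0028  0.0123  0.0085 -0.019 ] rms 0.0065913355693712535 along max [-0.0368  0.0471  0.0483]
wrist 6637 4664 across0,yawslope,up0,pitch [0.0009 0.01   0.0075 0.0042] rms 0.0004457168239324914 along max [-0.0348  0.0448  0.0449]
handle z [0.133  0.1351 0.1696]
block x [-0.0251  0.0304] y [0.0037 0.0269 0.0308] 95
handle z [0.1358 0.1984 0.2002]
```

View pics/s6.png

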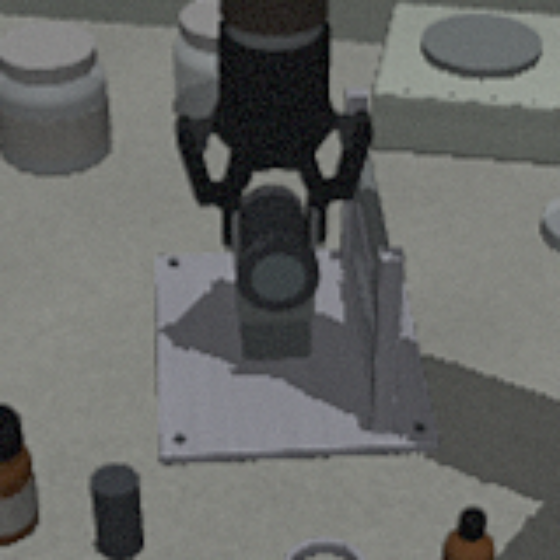

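The barrel is seated: axis height ≈ 0.099 m, about 17 N net downward, with an estimated 10 N and 14 N on the two faces. The shield is down. Handing in.

```bash
python3 -c "
from h import *
print(get_obs()['ft_force']);print(job_done())"
```

```text
[-5.3771  2.3224 15.483 ]
the job is handed in; nothing more can be done
None
```

I pushed the shield to its stop with the shut fingers while the barrel still lay on its rest. Then I gripped the barrel off the white rest, carried it over the station and lowered it into the V. I pressed it down in small steps and handed in at about 18.4 s with the gripper still holding. No verdict came back.

**Shield:** The handle top measured about 0.135 m from the wrist camera, which is its fully-down height. Pressing further raised the force to 16.5 N with no more travel. The last side-camera reading had a few higher points (up to 0.20 m), which I took to be the gripper inside the measuring region.

**Barrel seating:**
- **Position:** The axis was at about 0.099 m against the nominal 0.100 m. Sideways and along the groove it was within about 1 mm.
- **Angle:** It was about 0.01 rad off the groove direction.
- **Camera disagreement:** The last side-camera fit of the held barrel was poor (6.6 mm residual, few points), so I relied on the wrist-camera fit (0.4 mm residual).

**Press force:** The wrist force was about 15 N upward, or roughly 17–18 N on the V with the barrel's weight. A small sideways force of 3–5 N means the load is uneven, at an estimated 10 N on the near face and 14 N on the far face. Both are inferred from the wrist force, not measured, and lie between the 4 N and 45 N limits.

**Bystanders:** The arm passed well above them and made no contact that I could see. I did not measure their positions again at the end.

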